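# Index and latch a painting turntable

### The arm

A 7-joint arm with a two-finger parallel gripper is mounted at the origin on a cart in front of the work surface, level with it; the furniture and walls round the work are solid. World frame = base frame: x ahead of the robot, y to its left, z up, the work surface at z = 0. Lengths are in m, angles in degrees, forces in N, time in s.
With the tool pointing down it reaches from about 0.35 to 0.9 m from the base axis. Payload 8.1 kg.
Tool frame: the origin (TCP) lies midway between the tips of the shut fingers; the grasp point (between the pads) lies 19 mm behind it; z points along the fingers, y is the line along which they close (so a half turn about z gives the same grasp; the last joint's range is limited). The gripper opens to 85 mm and grips with 20 to 120 N. Pads are 22 mm wide; open, the fingers measure 114 mm over their backs; the gripper's body (76 mm by 85 mm) begins 54 mm behind the grasp point. The pads swing forward as they close: fully open they stand 13 mm farther back than shut.
Start: joints at [-70.394, 24.895, 1.432, 90.138, -0.665, 64.973, -4.303], TCP at [0.269, 0.564, 0.231] pointing down, gripper open.
Joint ranges: [-149.89, 149.89], [-25.12, 119.58], [-72.63, 75.52], [4.76, 147.25], [-75.54, 255.54], [6.69, 114.76], [-157.13, 157.13]. Speed limits (degrees/s): [127.2, 127.2, 172.46, 172.46, 180, 180, 180].

### API

Orientations are given as a 3x3 rotation matrix whose columns are the frame's x, y, z axes.
In Python, from workcell import arm gives the robot as it stands.
- The arm moves only by the tool send_rows, never from a script. Its argument "targets" is a list of rows, each an object of numbers: "dx", "dy", "dz": the shift along the world's x, y, z scaled (see below); "ax", "ay", "az": the turn, a rotation vector about the world's x, y, z scaled (see below); "jaw": the closure, from -1 (fully open) to 1 (shut). In form: [{"dx": .., "dy": .., "dz": .., "ax": .., "ay": .., "az": .., "jaw": ..}, ...]. A call has 1 to 5 rows; each row shifts and turns the commanded pose from where the row before left it; what a row does not reach is not made up. The controller multiplies each number of a shift by 0.15 m and each number of a turn by 30 degrees. A row lasts 1/8 s, in which the tool goes at most 62.5 mm and 10.7 degrees, less where a joint would pass 70% of its speed; a pose out of reach is approached as far as the arm can. A call with a number of a shift or a turn outside -1 to 1 is refused whole. A call with a gripper value outside its range is refused whole. The fingers move at their own pace and stop on an object; "grip_force" is the grip in N (left out, the last holds). Time passes only in rows, so rows that do not move let the fingers close. It gives the time, the measured TCP pose, the force, the opening and the grip force at its end, in the units of the state.
- arm.observe(): the state, without advancing time (a new reading comes with each control period).
- arm.read_camera(name): name is "scene" or "side" or "wrist"; returns a dict with "color" (400x640x3 uint8, red, green, blue), "fx", "fy", "cx", "cy" (pixels), "xyz" and "rotation" of the camera in the world; the wrist camera has in their place "T_tool_cam" (4x4, takes a point from camera to tool coordinates, whose origin is the TCP and whose axes are the flange's). Camera axes: x right, y down, z forward; pixel columns grow to the right and rows downward; lengths in m; the calibration is good to about 2 mm. A picture is of the moment at which its call begins: read the wrist's pose just before it. There is no depth.
- arm.sign_off(): hands the job in; it is judged then, once.
The state is a dict: "time": time; "joints": joint angles; "qd": joint speeds; "tau": joint torques, N m; "tool_pos": TCP position; "eef_rot": TCP orientation; "ft_force": force on the tool from outside, world axes, zero at the start; "wrist_torque": the same for the moment, N m; "opening": finger opening in m; "gripper_force": force on a finger pad.
Only numpy, scipy, OpenCV 4.12 (cv2) and the standard library are available. Lean on these libraries where they do the work, as an engineer would, in place of code of your own. Each camera call takes 0.05 s, during which the arm holds its last target. There are 200 camera calls.

### The job

Bring the green figure round for painting: with a fingertip, push the spokes of the turntable round until the red spoke points along the yellow line on the base, straight at the latch, and leave it there. Then push the blue latch arm fully shut so that its fork closes over the end of the red spoke. The figure just rides on the plate: do not touch it or let it fall or wander off the middle, do not shut the latch before the red spoke is in line, and leave the other things on the table where they are.

Things in the scene. Friction and masses are not known exactly. Their poses are not given: they have to be found in the camera images.
- turntable: painting turntable, dark steel base fixed to the table. Origin on the turning axis at table level, z up; x runs along the yellow line (flat on the foot, 100 to 140 mm from the axis) to the shut latch's fork. Base 124 mm across, 18 mm high; foot 8 mm high, 30 mm wide, along x to 169 mm and there from y = -15 to 85 mm. On it turns an aluminium plate 116 mm across, top at 28 mm
- wheel (a joint): angle of the red spoke about the vertical axis, counter-clockwise from above, from x of turntable: 0 (or 6.283, a full turn) = along the yellow line. Turns both ways, -3.2 to 9.5, and stays where left (friction 0.06 N m). Four spokes 90 degrees apart, one red, three black, each can be pushed sideways by a finger standing beside it; only the table and the 8 mm foot lie under them
- red_tip (a point): centre of the ball (16 mm) on the end of the red spoke, 132 mm from the axis, 52 mm above the table. All spokes are round bars 10 mm thick that rise from the plate's rim and are level, centre line 52 mm above the table, from 80 mm to 130 mm from the axis
- latch (a joint): opening angle of the blue latch arm: 0 = fully shut against its stop, up to 1.4 = wide open; stays where left (friction 0.05 N m). It turns about a vertical pin (latch_pivot); growing = counter-clockwise from above, so it is shut by pushing it clockwise from outside towards the turntable. It does not stop the wheel from turning
- latch_pivot (a point): axis of the latch pin, fixed on the base at x = 154, y = 70 mm in the frame of turntable, 52 mm above the table; the pin's post is 18 mm thick, the arm's eye 24 mm, top at about 63 mm
- latch_end (a point): on the middle line of the latch arm, 100 mm from the pivot, 10 mm short of its free end. Straight bar 10 mm wide, z = 46 to 58 mm; shut, it runs from the pivot along -y of turntable. 70 mm from the pivot two prongs, 27 mm long, 31 mm apart, point to the turntable (the fork); the outer side is plain
- figure: green game figure standing loose on the middle of the plate, foot 26 mm wide, 47 mm high (top 75 mm above the table); origin at the middle of its underside, z up
- wall_part_21: grey castle wall piece lying flat, 67x100x12 mm; bystander, not to be moved
- wall_part_22: sand-coloured castle wall piece lying flat, 71x115x12 mm; bystander, not to be moved
- cutter: yellow box cutter lying flat, 20x150x17 mm; bystander, not to be moved
- mug_station: white mug, 92 mm wide, 95 mm high; bystander, not to be moved
- label_roll: white roll of labels standing on its flat side, 60 mm wide, 30 mm high; bystander, not to be moved
- screwdriver: screwdriver with orange handle, 202 mm long; bystander, not to be moved
- parts_box: small closed brown carton, 82x116x61 mm; bystander, not to be moved
- tape_roll_masking: roll of masking tape lying flat, 92 mm wide, 24 mm high; bystander, not to be moved

How it is judged:
By the outcome, as a careful person would: the job done as asked, in the order asked, and still so for the second after the job is handed in, with the robot touching nothing.
It also fails if it takes over 72 s, if anything falls off the work surface, if the arm or the gripper's body presses on something with over 40 N, if the wrist force passes 120 N, or if a joint passes its speed limit or range.

## Working session

There is one attempt and no reset: what is moved stays moved. The work goes in short steps, Python scripts to look and compute and a tool call to move; the robot and the scene stay as the last step left them, time stands still between calls to the robot, and variables do not carry over. Pictures are saved under pics/ and viewed, at most 10 in all, crops included, and the job is handed in when it is done.

Besides the shell and the picture viewer there is one more tool, called as name([rows], argument=value, ...), one row to a line, values as JSON. send_rows: Moves the arm, as the interface text tells. Shifts and turns lie within -1 to 1; 1 stands for 0.15 m of shift or 30 degrees of turn. Its arguments: {"type":"object","properties":{"targets":{"type":"array"},"grip_force":{"type":"number"}},"required":["targets"]}

```bash
ls; mkdir -p pics; python3 - <<'E'
from workcell import arm
import cv2,pickle
s=arm.observe();print(s['time'],s['tool_pos'],s['eef_rot'],s['opening'])
d={}
for n in("scene","side"):
    c=arm.read_camera(n);d[n]=c;cv2.imwrite(f"pics/{n}0.png",c["color"][:,:,::-1]);print(n,c['fx'],c['cx'],c['cy'],c['xyz'],c['rotation'])
pickle.dump(d,open("c0.pkl","wb"))
E
```

```text
pics
0.0 [0.2687619  0.56369649 0.23052329] [[-9.02660029e-01  4.30354021e-01 -5.36861579e-04]
 [ 4.30354326e-01  9.02658806e-01 -1.49479038e-03]
 [-1.58686220e-04 -1.58032823e-03 -9.99998739e-01]] 0.08506861591058437
scene 362.1282701266077 319.25622757178115 204.13893086832954 [0.16386634 0.20266327 0.92482384] [[-4.95893331e-01 -7.59031274e-01  4.21854630e-01]
 [-8.68383437e-01  4.33389481e-01 -2.41005733e-01]
 [ 1.03529442e-04 -4.85844710e-01 -8.74045140e-01]]
side 507.0597912047258 315.93131586754055 197.95992660220617 [-0.72469715 -0.1532599   1.08206175] [[ 0.09352083 -0.60716112  0.78905591]
 [-0.99561264 -0.05460218  0.07598727]
 [-0.00305234 -0.79270043 -0.60960373]]
```

View pics/scene0.png

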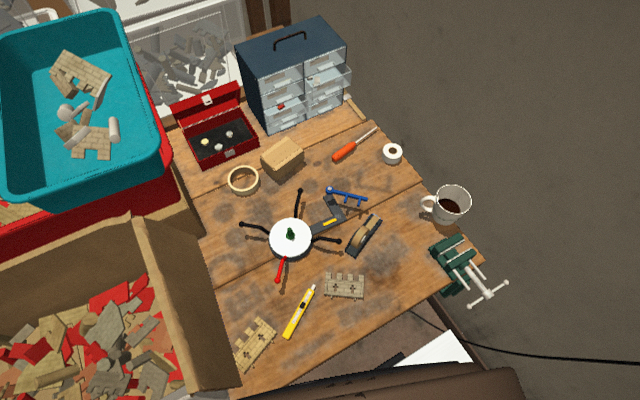

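View pics/side0.png

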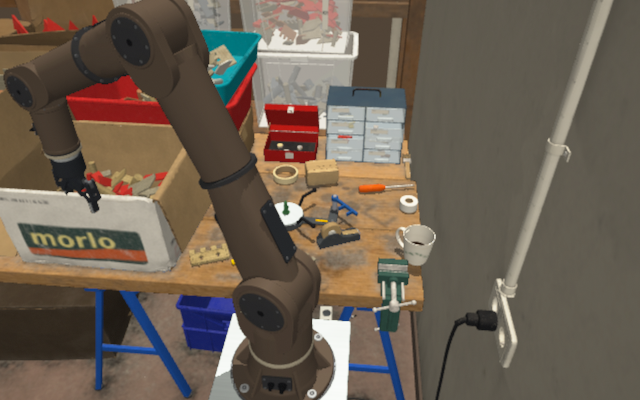

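The scene shows the plate at about (290,238), the red spoke to (278,281), the yellow line near (329,221), and the blue latch from (329,190) to (366,198). I'll enlarge that area for measuring.

```bash
python3 - <<'E'
import cv2
i=cv2.imread("pics/scene0.png")[170:300,225:395]
cv2.imwrite("pics/crop0.png",cv2.resize(i,None,fx=4.6,fy=4.6,interpolation=cv2.INTER_CUBIC))
E
```

```text
(no output)
```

View pics/crop0.png

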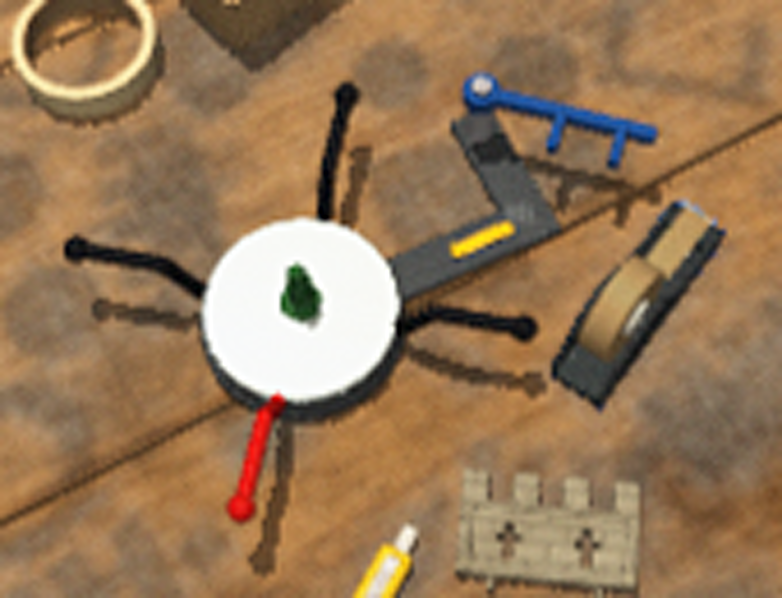

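```bash
cat >h.py <<'E'
import numpy as np,pickle,cv2
from scipy.optimize import least_squares
def proj(c,P):
    p=(np.atleast_2d(P)-c['xyz'])@np.array(c['rotation']); return np.c_[c['fx']*p[:,0]/p[:,2]+c['cx'],c['fy']*p[:,1]/p[:,2]+c['cy']]
def unproj(c,uv,z):
    r=np.array(c['rotation'])@[(uv[0]-c['cx'])/c['fx'],(uv[1]-c['cy'])/c['fy'],1]; o=np.array(c['xyz']); return o+r*(z-o[2])/r[2]
def model(q):
    x,y,t,w,l=q; o=np.array([x,y,0]); 
    def W(X,Y,Z): return o+[X*np.cos(t)-Y*np.sin(t),X*np.sin(t)+Y*np.cos(t),Z]
    P=[W(.132*np.cos(w+k*np.pi/2),.132*np.sin(w+k*np.pi/2),.052) for k in range(4)]
    P+=[W(.154,.070,.063),W(.154+.11*np.sin(l),.07-.11*np.cos(l),.056),W(.1,0,.008),W(.14,0,.008)]
    return np.array(P)
E
python3 - <<'E'
from h import *
c=pickle.load(open('c0.pkl','rb'))['scene']
f=lambda p:(225+(p[0]+.5)/4.6-.5,170+(p[1]+.5)/4.6-.5)
px=dict(red=(241,508),a=(525,327),b=(346,95),cc=(77,247),piv=(481,88),end=(655,133),y1=(453,250),y2=(513,228))
zs=[.052]*4+[.063,.056,.008,.008]
U=np.array([f(p) for p in px.values()])
for (k,p),u,z in zip(px.items(),U,zs): print(k,unproj(c,u,z).round(4))
best=min((least_squares(lambda q:(proj(c,model(q))-U).ravel(),[.45,.06,t,w,1.2],loss='soft_l1') for t in np.arange(-3,3,1.) for w in np.arange(-3,3,1.)),key=lambda r:r.cost)
print(best.x,np.degrees(best.x[2:]));print((proj(c,model(best.x))-U).round(2)); print(model(best.x).round(4))
m=unproj(c,f((301,310)),.028);print('plate',m)
E
```

```text
red [0.4506 0.159  0.052 ]
a [ 0.4651 -0.028   0.052 ]
b [ 0.6511 -0.0126  0.052 ]
cc [0.6376 0.1724 0.052 ]
piv [ 0.6088 -0.0834  0.063 ]
end [ 0.5331 -0.1605  0.056 ]
y1 [ 0.5457 -0.0279  0.008 ]
y2 [ 0.5404 -0.0675  0.008 ]
[ 0.55085866  0.07285437 -1.63333237  4.06558315  0.83071927] [-93.58305151 232.94075591  47.59670802]
[[ 0.04 -0.06]
 [-0.2   0.18]
 [ 0.17 -0.04]
 [-0.11  0.33]
 [ 0.15 -0.9 ]
 [ 0.56  0.13]
 [-0.1   0.45]
 [-0.5  -0.38]]
[[ 0.4507  0.1588  0.052 ]
 [ 0.4649 -0.0273  0.052 ]
 [ 0.651  -0.0131  0.052 ]
 [ 0.6368  0.173   0.052 ]
 [ 0.6111 -0.0852  0.063 ]
 [ 0.532  -0.1617  0.056 ]
 [ 0.5446 -0.027   0.008 ]
 [ 0.5421 -0.0669  0.008 ]]
plate [0.54772258 0.07409339 0.028     ]
```

```bash
python3 - <<'E'
from h import *
c=pickle.load(open('c0.pkl','rb'))['scene']
f=lambda p:(225+(p[0]+.5)/4.6-.5,170+(p[1]+.5)/4.6-.5)
q=np.array([ 0.55085866,0.07285437,-1.63333237,4.0656,.8307]);t=q[2]
R=np.array([[np.cos(t),-np.sin(t)],[np.sin(t),np.cos(t)]])
for p in [(555,375),(602,405),(722,235),(675,205),(640,262)]:
  for z in (0,.05):
    w=unproj(c,f(p),z); print(p,z,w[:2].round(3),'local',(R.T@(w[:2]-q[:2])).round(3))
E
```

```text
(555, 375) 0 [ 0.448 -0.041] local [ 0.12  -0.096]
(555, 375) 0.05 [ 0.432 -0.028] local [ 0.108 -0.112]
(602, 405) 0 [ 0.418 -0.055] local [ 0.136 -0.124]
(602, 405) 0.05 [ 0.404 -0.041] local [ 0.123 -0.139]
(722, 235) 0 [ 0.475 -0.18 ] local [ 0.257 -0.06 ]
(722, 235) 0.05 [ 0.458 -0.159] local [ 0.237 -0.078]
(675, 205) 0 [ 0.507 -0.166] local [ 0.241 -0.029]
(675, 205) 0.05 [ 0.489 -0.146] local [ 0.223 -0.048]
(640, 262) 0 [ 0.485 -0.126] local [ 0.202 -0.053]
(640, 262) 0.05 [ 0.468 -0.108] local [ 0.185 -0.072]
```

send_rows([
  {"dx": 0,"dy": 0,"dz": 0.33,"az": 0.245,"jaw": 1},
  {"dx": 0,"dy": 0,"dz": 0.33,"az": 0.245,"jaw": 1},
  {"dx": 0,"dy": 0,"dz": 0.33,"az": 0.245,"jaw": 1},
  {"dx": 0.166,"dy": -0.296,"jaw": 1},
  {"dx": 0.166,"dy": -0.296,"jaw": 1},
])

```text
validation failed for argument at $.ta...
```

send_rows([
  {"dx": 0.166,"dy": -0.296,"jaw": 1},
  {"dx": 0.166,"dy": -0.296,"jaw": 1},
  {"dx": 0.166,"dy": -0.296,"jaw": 1},
  {"dx": 0.166,"dy": -0.296,"jaw": 1},
  {"dx": 0.166,"dy": -0.296,"jaw": 1},
])

```text
validation failed for argument at $.ta...
```

send_rows([
  {"dx": 0.166,"dy": -0.296,"jaw": 1},
  {"dx": 0.166,"dy": -0.296,"jaw": 1},
  {"jaw": 1},
  {"jaw": 1},
  {"jaw": 1},
])

```text
validation failed for argument at $.ta...
```

send_rows([
  {"dx": 0,"dy": 0,"dz": 0.33,"ax": 0,"ay": 0,"az": 0.245,"jaw": 1},
  {"dx": 0,"dy": 0,"dz": 0.33,"ax": 0,"ay": 0,"az": 0.245,"jaw": 1},
  {"dx": 0,"dy": 0,"dz": 0.33,"ax": 0,"ay": 0,"az": 0.245,"jaw": 1},
  {"dx": 0.166,"dy": -0.296,"dz": 0,"ax": 0,"ay": 0,"az": 0,"jaw": 1},
  {"dx": 0.166,"dy": -0.296,"dz": 0,"ax": 0,"ay": 0,"az": 0,"jaw": 1},
])

```text
time: 0.72
tool_pos: [0.3191, 0.4745, 0.3798]
eef_rot: [[-0.998, 0.059, 0.0], [0.059, 0.998, 0.0], [-0.0, 0.0, -1.0]]
ft_force: [0.6, 0.0, -0.7]
opening: 0.0004
gripper_force: 0.0
```

send_rows([
  {"dx": 0.166,"dy": -0.295,"dz": 0,"ax": 0,"ay": 0,"az": 0,"jaw": 1},
  {"dx": 0.166,"dy": -0.295,"dz": 0,"ax": 0,"ay": 0,"az": 0,"jaw": 1},
  {"dx": 0.166,"dy": -0.295,"dz": 0,"ax": 0,"ay": 0,"az": 0,"jaw": 1},
  {"dx": 0.166,"dy": -0.295,"dz": 0,"ax": 0,"ay": 0,"az": 0,"jaw": 1},
  {"dx": 0.166,"dy": -0.295,"dz": 0,"ax": 0,"ay": 0,"az": 0,"jaw": 1},
])

```text
time: 1.35
tool_pos: [0.4437, 0.2525, 0.3796]
eef_rot: [[-0.998, 0.06, -0.0], [0.06, 0.998, -0.0], [0.0, -0.0, -1.0]]
ft_force: [0.2, 0.6, 0.1]
opening: -0.0001
gripper_force: 0.0
```

send_rows([
  {"dx": 0.166,"dy": -0.295,"dz": 0,"ax": 0,"ay": 0,"az": 0,"jaw": 1},
  {"dx": 0.166,"dy": -0.295,"dz": 0,"ax": 0,"ay": 0,"az": 0,"jaw": 1},
  {"dx": 0,"dy": 0,"dz": -0.35,"ax": 0,"ay": 0,"az": 0,"jaw": 1},
  {"dx": 0,"dy": 0,"dz": -0.35,"ax": 0,"ay": 0,"az": 0,"jaw": 1},
  {"dx": 0,"dy": 0,"dz": -0.35,"ax": 0,"ay": 0,"az": 0,"jaw": 1},
])

```text
time: 1.98
tool_pos: [0.4927, 0.1654, 0.2207]
eef_rot: [[-0.998, 0.06, 0.0], [0.06, 0.998, 0.0], [-0.0, 0.0, -1.0]]
ft_force: [0.6, 0.6, -0.1]
opening: 0.0001
gripper_force: 0.0
```

send_rows([
  {"dx": 0,"dy": 0,"dz": -0.35,"ax": 0,"ay": 0,"az": 0,"jaw": 1},
  {"dx": 0,"dy": 0,"dz": -0.25,"ax": 0,"ay": 0,"az": 0,"jaw": 1},
  {"dx": 0,"dy": 0,"dz": 0,"ax": 0,"ay": 0,"az": 0,"jaw": 1},
])

```text
time: 2.35
tool_pos: [0.4909, 0.1648, 0.1299]
eef_rot: [[-0.998, 0.06, -0.006], [0.06, 0.998, -0.003], [0.005, -0.003, -1.0]]
ft_force: [-0.3, -1.0, -0.6]
opening: -0.0003
gripper_force: 0.0
```

```bash
python3 - <<'E'
from workcell import arm
import cv2,numpy as np
c=arm.read_camera("scene");w=arm.read_camera("wrist")
s=arm.observe();print(s['time'],s['tool_pos'],np.round(s['joints'],1),np.round(s['qd'],2),s['eef_rot'][:,2])
a=cv2.resize(c["color"][150:310,220:400],None,fx=2.5,fy=2.5);b=w["color"]
cv2.imwrite("pics/c1.png",np.hstack([a,cv2.resize(b,None,fx=.54,fy=1*.54)[:216] if 0 else cv2.copyMakeBorder(cv2.resize(b,(345,216)),0,184,0,0,0)])[:,:,::-1])
E
```

```text
2.45 [0.4934923  0.1657353  0.13318073] [-31.9  21.5   9.8 112.1  -4.9  46.8  67.1] [-0.15 -1.36  0.18 -1.09 -0.06 -0.14  0.14] [ 3.29088233e-04  8.60857138e-05 -9.99999942e-01]
```

View pics/c1.png

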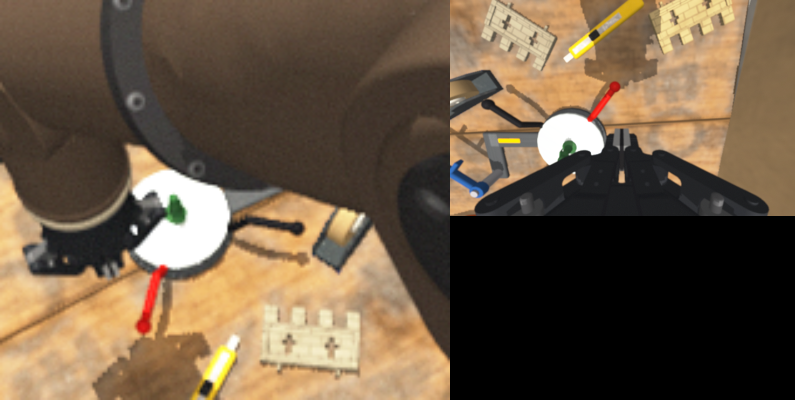

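The scene view shows the gripper above the plate's left side, between the red spoke (red ball at crop (143,327)) and the next black one. The figure is clear of it and the plate is undisturbed. I'll descend the remaining 95 mm.

send_rows([
  {"dx": 0,"dy": 0,"dz": -0.24,"ax": 0,"ay": 0,"az": 0,"jaw": 1},
  {"dx": 0,"dy": 0,"dz": -0.24,"ax": 0,"ay": 0,"az": 0,"jaw": 1},
  {"dx": 0,"dy": 0,"dz": -0.16,"ax": 0,"ay": 0,"az": 0,"jaw": 1},
  {"dx": 0,"dy": 0,"dz": 0,"ax": 0,"ay": 0,"az": 0,"jaw": 1},
])

```text
time: 2.95
tool_pos: [0.4933, 0.1658, 0.0368]
eef_rot: [[-0.998, 0.06, -0.0], [0.06, 0.998, 0.0], [0.0, 0.0, -1.0]]
ft_force: [0.6, 0.1, 0.8]
opening: -0.0001
gripper_force: 0.0
```

```bash
python3 - <<'E'
import numpy as np
o=np.array([.5509,.0729]);p=np.array([.4935,.1657]);a0=np.degrees(np.arctan2(*(p-o)[::-1]));r=.108
print(a0)
# end: spoke local (0.108,-0.016): world angle
e=-93.6-np.degrees(np.arctan2(.016,.108));print('end',e+360)
A=np.r_[a0+np.array([3,7,12]),np.arange(a0+18,230,6)]
prev=p
for a in A:
    q=o+r*np.array([np.cos(np.radians(a)),np.sin(np.radians(a))]);d=((q-prev)/.15).round(3);prev=prev+d*.15;print(round(a,1),d)
E
```

```text
121.73822005628456
end 257.9730309785193
124.7 [-0.028 -0.027]
128.7 [-0.04 -0.03]
133.7 [-0.047 -0.041]
139.7 [-0.052 -0.055]
145.7 [-0.045 -0.06 ]
151.7 [-0.04  -0.065]
157.7 [-0.032 -0.068]
163.7 [-0.025 -0.071]
169.7 [-0.017 -0.073]
175.7 [-0.009 -0.075]
181.7 [-0.002 -0.076]
187.7 [ 0.006 -0.075]
193.7 [ 0.014 -0.074]
199.7 [ 0.022 -0.072]
205.7 [ 0.029 -0.069]
211.7 [ 0.036 -0.066]
217.7 [ 0.043 -0.062]
223.7 [ 0.049 -0.057]
229.7 [ 0.055 -0.052]
```

send_rows([
  {"dx": -0.028,"dy": -0.027,"dz": 0,"ax": 0,"ay": 0,"az": 0,"jaw": 1},
  {"dx": -0.04,"dy": -0.03,"dz": 0,"ax": 0,"ay": 0,"az": 0,"jaw": 1},
  {"dx": -0.047,"dy": -0.041,"dz": 0,"ax": 0,"ay": 0,"az": 0,"jaw": 1},
  {"dx": -0.052,"dy": -0.055,"dz": 0,"ax": 0,"ay": 0,"az": 0,"jaw": 1},
  {"dx": -0.045,"dy": -0.06,"dz": 0,"ax": 0,"ay": 0,"az": 0,"jaw": 1},
])

```text
time: 3.58
tool_pos: [0.4606, 0.133, 0.0365]
eef_rot: [[-0.998, 0.06, 0.0], [0.06, 0.998, 0.0], [-0.0, 0.0, -1.0]]
ft_force: [1.2, 0.4, -0.6]
opening: 0.0005
gripper_force: 0.3
```

```bash
python3 - <<'E'
from workcell import arm
import cv2,numpy as np
c=arm.read_camera("scene");w=arm.read_camera("wrist")
s=arm.observe();print(s['tool_pos'],s['ft_force'])
a=cv2.resize(c["color"][150:310,220:400],None,fx=2.5,fy=2.5);b=w["color"]
cv2.imwrite("pics/c2.png",np.hstack([a,cv2.copyMakeBorder(cv2.resize(b,(345,216)),0,184,0,0,0)])[:,:,::-1])
E
```

```text
[0.4599698  0.13209061 0.03625748] [-0.31994444  0.26104344  0.12073186]
```

View pics/c2.png

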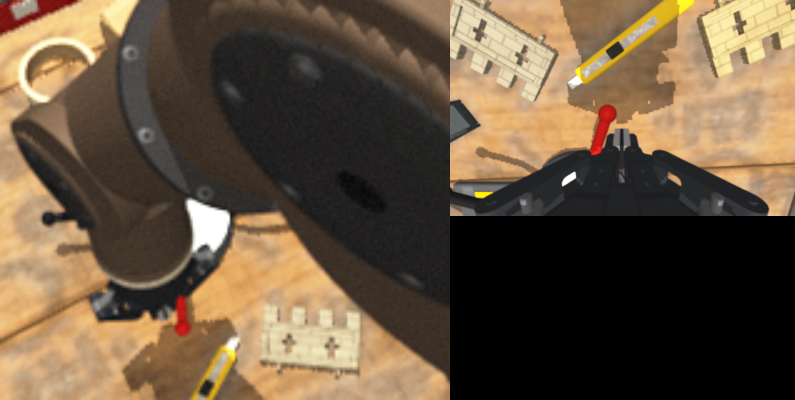

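The red ball moved from crop (143,327) to (182,327), so the spoke is being pushed as planned. I'll continue along the arc.

send_rows([
  {"dx": -0.04,"dy": -0.065,"dz": 0,"ax": 0,"ay": 0,"az": 0,"jaw": 1},
  {"dx": -0.032,"dy": -0.068,"dz": 0,"ax": 0,"ay": 0,"az": 0,"jaw": 1},
  {"dx": -0.025,"dy": -0.071,"dz": 0,"ax": 0,"ay": 0,"az": 0,"jaw": 1},
  {"dx": -0.017,"dy": -0.073,"dz": 0,"ax": 0,"ay": 0,"az": 0,"jaw": 1},
  {"dx": -0.009,"dy": -0.075,"dz": 0,"ax": 0,"ay": 0,"az": 0,"jaw": 1},
])

```text
time: 4.3
tool_pos: [0.4427, 0.0801, 0.0363]
eef_rot: [[-0.998, 0.06, 0.0], [0.06, 0.998, 0.0], [-0.0, 0.0, -1.0]]
ft_force: [1.2, 1.1, -0.0]
opening: -0.0006
gripper_force: 0.4
```

send_rows([
  {"dx": -0.002,"dy": -0.076,"dz": 0,"ax": 0,"ay": 0,"az": 0,"jaw": 1},
  {"dx": 0.006,"dy": -0.075,"dz": 0,"ax": 0,"ay": 0,"az": 0,"jaw": 1},
  {"dx": 0.014,"dy": -0.074,"dz": 0,"ax": 0,"ay": 0,"az": 0,"jaw": 1},
  {"dx": 0.022,"dy": -0.072,"dz": 0,"ax": 0,"ay": 0,"az": 0,"jaw": 1},
  {"dx": 0.029,"dy": -0.069,"dz": 0,"ax": 0,"ay": 0,"az": 0,"jaw": 1},
])

```text
time: 4.92
tool_pos: [0.4534, 0.0252, 0.0363]
eef_rot: [[-0.998, 0.06, -0.0], [0.06, 0.998, 0.0], [0.0, 0.0, -1.0]]
ft_force: [-0.5, 0.7, 0.1]
opening: 0.0003
gripper_force: 0.3
```

send_rows([
  {"dx": 0.036,"dy": -0.066,"dz": 0,"ax": 0,"ay": 0,"az": 0,"jaw": 1},
  {"dx": 0.043,"dy": -0.062,"dz": 0,"ax": 0,"ay": 0,"az": 0,"jaw": 1},
  {"dx": 0.049,"dy": -0.057,"dz": 0,"ax": 0,"ay": 0,"az": 0,"jaw": 1},
  {"dx": 0.055,"dy": -0.052,"dz": 0,"ax": 0,"ay": 0,"az": 0,"jaw": 1},
])

```text
time: 5.42
tool_pos: [0.4811, -0.0101, 0.0363]
eef_rot: [[-0.998, 0.06, -0.0], [0.06, 0.998, 0.0], [0.0, 0.0, -1.0]]
ft_force: [-0.5, 0.7, -0.1]
opening: 0.0
gripper_force: 0.3
```

```bash
python3 - <<'E'
from workcell import arm
import cv2,numpy as np
c=arm.read_camera("scene");w=arm.read_camera("wrist")
s=arm.observe();p=s['tool_pos'];print(p,s['ft_force'],s['time'])
o=np.array([.5509,.0729]);v=p[:2]-o;print(np.hypot(*v),np.degrees(np.arctan2(v[1],v[0])))
a=cv2.resize(c["color"][150:310,220:400],None,fx=2.0,fy=2.0);b=w["color"]
cv2.imwrite("pics/c3.png",np.hstack([a,cv2.resize(b,(440,320))])[:,:,::-1])
E
```

```text
[ 0.48186662 -0.01067779  0.03639817] [ 0.20600383 -0.28488253 -0.39033027] 5.525
0.10840135875825413 -129.55593968955876
```

View pics/c3.png

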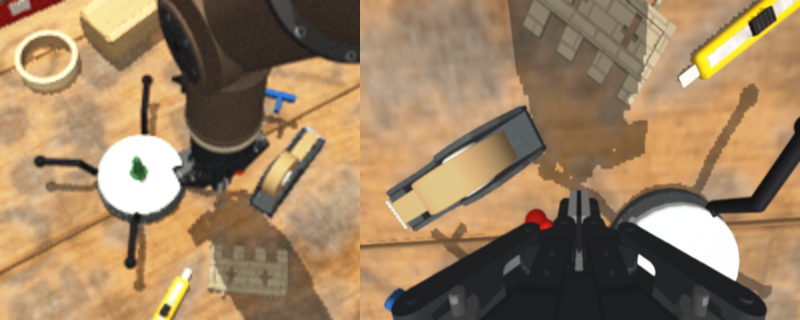

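The figure is still centred, at crop (139,170). The red ball is hidden behind the finger, but the three black tips are visible at (148,78), (40,160) and (130,263), so I can measure the angle from those. I'll move to about 4° short.

```bash
cat >>h.py <<'E'
Q=[0.55085866,0.07285437,-1.63333237]
def wheel(c,tips):  # pixel black tips, order wheel+90,180,270
    r=least_squares(lambda w:(proj(c,model([*Q,w[0],0]))[1:4]-tips).ravel(),[-.1]); return np.degrees(r.x[0]),r.fun.round(2)
E
python3 - <<'E'
from h import *
c=pickle.load(open('c0.pkl','rb'))['scene']
t=np.array([(220+x/2,150+y/2) for x,y in [(148,78),(40,160),(130,263)]])
print(wheel(c,t))
o=np.array(Q[:2]);prev=np.array([.482,-.0107]);r=.109
for a in [-125.5,-120.5,-115.5,-111,-108,-106]:
    q=o+r*np.array([np.cos(np.radians(a)),np.sin(np.radians(a))]);d=((q-prev)/.15).round(3);prev=prev+d*.15;print(a,d,prev)
t=Q[2];R=np.array([[np.cos(t),-np.sin(t)],[np.sin(t),np.cos(t)]])
print('end',o+R@[.108,-.016])
E
```

```text
(np.float64(-28.920610095373235), array([-0.58,  0.54, -0.34, -0.05, -0.47, -0.63]))
-125.5 [ 0.037 -0.035] [ 0.48755 -0.01595]
-120.5 [ 0.053 -0.034] [ 0.4955  -0.02105]
-115.5 [ 0.056 -0.03 ] [ 0.5039  -0.02555]
-111 [ 0.053 -0.022] [ 0.51185 -0.02885]
-108 [ 0.036 -0.013] [ 0.51725 -0.0308 ]
-106 [ 0.024 -0.007] [ 0.52085 -0.03185]
end [ 0.52814044 -0.03393459]
```

send_rows([
  {"dx": 0.037,"dy": -0.035,"dz": 0,"ax": 0,"ay": 0,"az": 0,"jaw": 1},
  {"dx": 0.053,"dy": -0.034,"dz": 0,"ax": 0,"ay": 0,"az": 0,"jaw": 1},
  {"dx": 0.056,"dy": -0.03,"dz": 0,"ax": 0,"ay": 0,"az": 0,"jaw": 1},
  {"dx": 0.053,"dy": -0.022,"dz": 0,"ax": 0,"ay": 0,"az": 0,"jaw": 1},
  {"dx": 0.036,"dy": -0.013,"dz": 0,"ax": 0,"ay": 0,"az": 0,"jaw": 1},
])

```text
time: 6.15
tool_pos: [0.5165, -0.0299, 0.0363]
eef_rot: [[-0.998, 0.06, 0.0], [0.06, 0.998, -0.0], [-0.0, -0.0, -1.0]]
ft_force: [0.1, 1.4, -0.2]
opening: -0.0004
gripper_force: 0.3
```

```bash
cat >m.py <<'E'
from workcell import arm
from h import *
import sys
c=arm.read_camera("scene");s=arm.observe();p=s['tool_pos'];print(p,s['ft_force'],s['time'])
pickle.dump(c,open(sys.argv[1]+'.pkl','wb'))
im=c['color'].astype(float); w=np.radians(float(sys.argv[2]))
# match projected spoke axis lines on black tips: dark-blob centroid near predicted ball, refined iteratively
dark=np.array(im.max(2)<45,np.uint8)
n,l,st,ce=cv2.connectedComponentsWithStats(dark)
best=[]
for wd in np.arange(np.degrees(w)-12,np.degrees(w)+12,.1):
    sc=0
    for k in (1,2,3):
        a=np.radians(wd)+k*np.pi/2+Q[2]
        P=[[Q[0]+r*np.cos(a),Q[1]+r*np.sin(a),.052] for r in np.linspace(.08,.13,30)]
        uv=proj(c,P).astype(np.float32)
        sc+=cv2.remap(c['color'].max(2).astype(np.float32),uv[None,:,0],uv[None,:,1],cv2.INTER_LINEAR).clip(0,110).mean()
    best.append((sc,wd))
b=np.array(best);i=b[:,0].argmin();sel=b[:,0]<b[i,0]+30
print('wheel',b[i],'weighted',np.average(b[sel,1],weights=(b[i,0]+30-b[sel,0])))
v=p[:2]-np.array(Q[:2]);print('finger r,ang local',np.hypot(*v),np.degrees(np.arctan2(v[1],v[0])-Q[2]))
E
python3 m.py c4 -10
python3 - <<'E'
import pickle,cv2
c=pickle.load(open('c4.pkl','rb'));cv2.imwrite('pics/c4.png',cv2.resize(c['color'][150:300,220:395,::-1],None,fx=4,fy=4,interpolation=cv2.INTER_CUBIC))
E
```

```text
[ 0.51717228 -0.03014927  0.03638337] [ 0.90522422 -0.16094059 -0.39848577] 6.2
wheel [113.70495605  -6.5       ] weighted -7.007392585361829
finger r,ang local 0.10837214968588747 -14.52679805019485
```

View pics/c4.png

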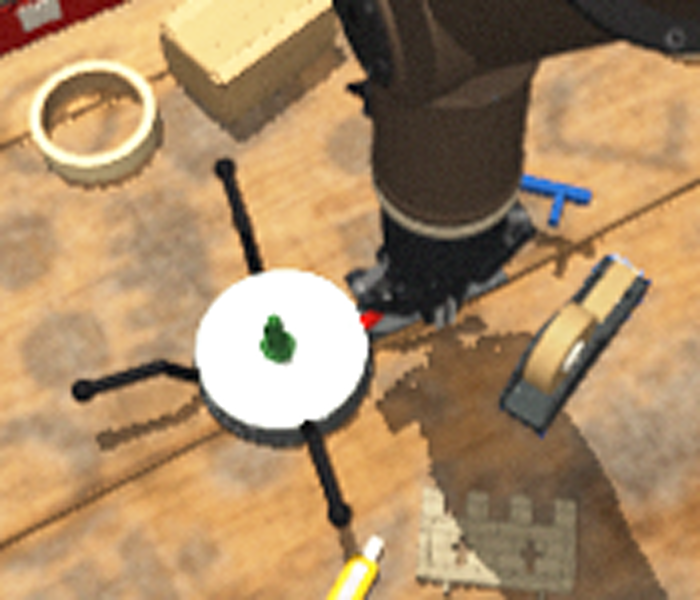

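The black tips are at crop (224,166), (83,390) and (341,514), and the red spoke is pointing almost at the latch.

```bash
python3 - <<'E'
from h import *
c=pickle.load(open('c4.pkl','rb'))
f=lambda p:(220+(p[0]+.5)/4-.5,150+(p[1]+.5)/4-.5)
print(wheel(c,np.array([f(p) for p in [(224,166),(83,390),(341,514)]])))
E
```

```text
(np.float64(-7.101956168710868), array([ 0.11,  0.56, -0.02,  0.21, -0.24, -0.04]))
```

send_rows([
  {"dx": 0.02,"dy": -0.005,"dz": 0,"ax": 0,"ay": 0,"az": 0,"jaw": 1},
  {"dx": 0.025,"dy": -0.006,"dz": 0,"ax": 0,"ay": 0,"az": 0,"jaw": 1},
  {"dx": 0.018,"dy": -0.005,"dz": 0,"ax": 0,"ay": 0,"az": 0,"jaw": 1},
  {"dx": 0.008,"dy": -0.002,"dz": 0,"ax": 0,"ay": 0,"az": 0,"jaw": 1},
  {"dx": 0,"dy": 0,"dz": 0,"ax": 0,"ay": 0,"az": 0,"jaw": 1},
])

```text
time: 6.82
tool_pos: [0.5266, -0.0324, 0.0363]
eef_rot: [[-0.998, 0.06, 0.0], [0.06, 0.998, -0.0], [-0.0, -0.0, -1.0]]
ft_force: [-0.2, -1.1, 0.7]
opening: -0.0
gripper_force: 0.0
```

```bash
python3 m.py c5 -2
```

```text
[ 0.52655546 -0.03242931  0.03634043] [ 0.60832627  0.16719538 -0.34076254] 6.875
wheel [114.92964935  -0.9       ] weighted -1.4232639911709415
finger r,ang local 0.1080522956422304 -9.415164394729327
```

send_rows([
  {"dx": 0.009,"dy": -0.001,"dz": 0,"ax": 0,"ay": 0,"az": 0,"jaw": 1},
  {"dx": 0.008,"dy": -0.001,"dz": 0,"ax": 0,"ay": 0,"az": 0,"jaw": 1},
  {"dx": 0,"dy": 0,"dz": 0,"ax": 0,"ay": 0,"az": 0,"jaw": 1},
])

```text
time: 7.25
tool_pos: [0.5292, -0.0327, 0.0364]
eef_rot: [[-0.998, 0.06, 0.0], [0.06, 0.998, -0.0], [-0.0, 0.0, -1.0]]
ft_force: [0.2, 0.4, -0.5]
opening: -0.0002
gripper_force: 0.0
```

```bash
python3 m.py c6 0
```

```text
[ 0.52919067 -0.03270932  0.03631626] [ 0.16947129  0.59012855 -0.49295535] 7.3
wheel [112.40488434   0.5       ] weighted -0.07272129504858095
finger r,ang local 0.10776453609544089 -8.016363791352875
```

send_rows([
  {"dx": -0.1,"dy": 0,"dz": 0,"ax": 0,"ay": 0,"az": 0,"jaw": 1},
  {"dx": 0,"dy": 0,"dz": 0.3,"ax": 0,"ay": 0,"az": 0,"jaw": 1},
  {"dx": 0,"dy": 0,"dz": 0.35,"ax": 0,"ay": 0,"az": 0,"jaw": 1},
  {"dx": 0,"dy": 0,"dz": 0.35,"ax": 0,"ay": 0,"az": 0,"jaw": 1},
  {"dx": 0,"dy": -0.33,"dz": 0.2,"ax": 0,"ay": 0,"az": 0,"jaw": 1},
])

```text
time: 7.92
tool_pos: [0.5144, -0.0788, 0.2188]
eef_rot: [[-0.999, 0.053, 0.003], [0.053, 0.999, 0.002], [-0.003, 0.002, -1.0]]
ft_force: [1.6, -1.5, -0.2]
opening: -0.0
gripper_force: 0.0
```

send_rows([
  {"dx": 0.05,"dy": -0.3,"dz": 0,"ax": 0,"ay": 0,"az": 0,"jaw": 1},
  {"dx": 0.1,"dy": -0.3,"dz": 0,"ax": 0,"ay": 0,"az": 0,"jaw": 1},
  {"dx": 0,"dy": 0,"dz": 0,"ax": 0,"ay": 0,"az": 0,"jaw": 1},
])

```text
time: 8.3
tool_pos: [0.5355, -0.1763, 0.2161]
eef_rot: [[-0.998, 0.066, -0.0], [0.066, 0.998, -0.002], [0.0, -0.002, -1.0]]
ft_force: [0.2, 1.3, -1.3]
opening: -0.0
gripper_force: 0.0
```

```bash
python3 m.py c7 0;python3 - <<'E'
import pickle,cv2,numpy as np
from workcell import arm
c=pickle.load(open('c7.pkl','rb'));a=cv2.resize(c['color'][165:285,220:380],(800,600),interpolation=cv2.INTER_CUBIC)
cv2.imwrite('pics/c7.png',a[:,:,::-1])
E
```

```text
[ 0.53539766 -0.17358772  0.21582063] [-0.22302931  1.0954165  -0.31570128] 8.35
wheel [85.77474213  0.5       ] weighted -0.056504518022497244
finger r,ang local 0.24692660459103216 -0.006800000735400306
```

View pics/c7.png

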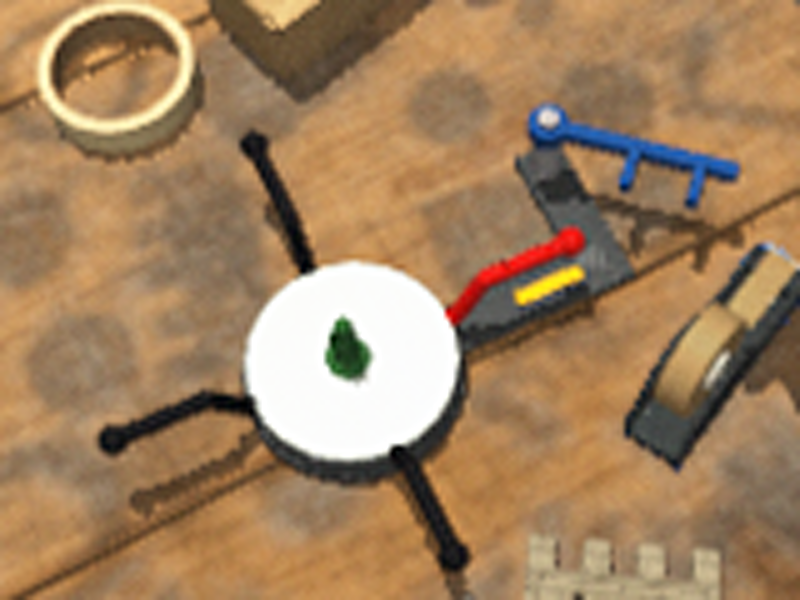

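The view is clear: red ball at (571,240), black tips at (254,144), (112,438) and (453,555), yellow line from (518,297) to (583,272), and latch pin at (549,119). The figure is centred. I'll do one joint fit over both images to check the alignment.

```bash
python3 - <<'E'
from h import *
c=pickle.load(open('c7.pkl','rb'))
f=lambda p:(225+(p[0]+.5)/4.6-.5,170+(p[1]+.5)/4.6-.5)
g=lambda p:(220+(p[0]+.5)/5-.5,165+(p[1]+.5)/5-.5)
U0=np.array([f(p) for p in [(241,508),(525,327),(346,95),(77,247),(481,88),(655,133),(453,250),(513,228)]])
U1=np.array([g(p) for p in [(571,240),(254,144),(112,438),(453,555),(549,119),(737,171),(518,297),(583,272)]])
# yellow centreline by mask
import cv2
hsv=cv2.cvtColor(c['color'],cv2.COLOR_RGB2HSV)
m=(hsv[...,0]>20)&(hsv[...,0]<32)&(hsv[...,1]>190)&(hsv[...,2]>150)
v,u=np.nonzero(m);k=(u>318)&(u<342)&(v>212)&(v<228);u,v=u[k],v[k];print(len(u),'yellow centroid',u.mean(),v.mean())
yc=np.array([u.mean(),v.mean()])
def fun(q):
    a=proj(c,model([*q[:3],q[3],q[5]]))-U0; b=proj(c,model([*q[:3],q[4],q[5]]))-U1
    M=model([*q[:3],0,0]);y=proj(c,M[6:8].mean(0))-yc
    return np.r_[a.ravel(),b.ravel(),2*y.ravel()]
r=least_squares(fun,[*Q,-2.2,0,.83],loss='soft_l1')
print(r.x,np.degrees(r.x[2:]));print(r.fun.reshape(-1,2).round(2).tolist())
cov=np.linalg.inv(r.jac.T@r.jac)*.35**2;print('sd',np.degrees(np.sqrt(np.diag(cov)))[2:])
x,y,t,_,_,l=r.x;R=np.array([[np.cos(t),-np.sin(t)],[np.sin(t),np.cos(t)]])
for lv in [l+.0]+[.6,.4,.2,.1,0]:
    n=np.array([np.cos(lv),np.sin(lv)]);e=np.array([np.sin(lv),-np.cos(lv)])
    for off in (.0195,.035): print(round(lv,2),off,(np.array([x,y])+R@(np.array([.154,.07])+.085*e+off*n)).round(4))
E
```

```text
34 yellow centroid 328.97058823529414 221.6764705882353
[ 0.55117914  0.07301573 -1.63542399 -2.21544915 -0.00524472  0.82891221] [ -93.70289237 -126.93588604   -0.30050055   47.49317145]
[[-0.07, -0.13], [-0.31, 0.11], [0.06, -0.1], [-0.22, 0.27], [0.14, -0.89], [0.52, 0.27], [-0.17, 0.44], [-0.56, -0.36], [-0.08, 0.29], [0.04, 0.02], [-0.06, 0.22], [0.09, 0.11], [-0.08, -0.55], [0.52, -0.01], [-0.28, 0.4], [-0.63, -0.18], [0.6, -0.16]]
sd [0.19104356 0.28598406 0.28794101 0.51311313]
0.83 0.0195 [ 0.5632 -0.1581]
0.83 0.035 [ 0.5739 -0.1693]
0.6 0.0195 [ 0.5479 -0.1453]
0.6 0.035 [ 0.5558 -0.1587]
0.4 0.0195 [ 0.5372 -0.1316]
0.4 0.035 [ 0.5423 -0.1462]
0.2 0.0195 [ 0.5295 -0.116 ]
0.2 0.035 [ 0.5316 -0.1313]
0.1 0.0195 [ 0.5268 -0.1077]
0.1 0.035 [ 0.5274 -0.1232]
0 0.0195 [ 0.525  -0.0992]
0 0.035 [ 0.524  -0.1146]
```

The wheel is at -0.3° ± 0.3°, so it's aligned. Next I'll lower the finger outside the latch and push it shut.

send_rows([
  {"dx": 0.27,"dy": 0.01,"dz": 0,"ax": 0,"ay": 0,"az": 0,"jaw": 1},
  {"dx": 0,"dy": 0,"dz": -0.3,"ax": 0,"ay": 0,"az": 0,"jaw": 1},
  {"dx": 0,"dy": 0,"dz": -0.3,"ax": 0,"ay": 0,"az": 0,"jaw": 1},
  {"dx": 0,"dy": 0,"dz": 0,"ax": 0,"ay": 0,"az": 0,"jaw": 1},
])

```text
time: 8.85
tool_pos: [0.5739, -0.1682, 0.1233]
eef_rot: [[-0.998, 0.058, -0.007], [0.058, 0.998, 0.002], [0.007, 0.002, -1.0]]
ft_force: [0.5, 0.9, 0.8]
opening: 0.0002
gripper_force: 0.0
```

send_rows([
  {"dx": 0.02,"dy": -0.03,"dz": -0.25,"ax": 0,"ay": 0,"az": 0,"jaw": 1},
  {"dx": 0,"dy": 0,"dz": -0.25,"ax": 0,"ay": 0,"az": 0,"jaw": 1},
  {"dx": 0,"dy": 0,"dz": -0.08,"ax": 0,"ay": 0,"az": 0,"jaw": 1},
  {"dx": 0,"dy": 0,"dz": 0,"ax": 0,"ay": 0,"az": 0,"jaw": 1},
])

```text
time: 9.35
tool_pos: [0.5804, -0.1748, 0.0403]
eef_rot: [[-0.998, 0.06, 0.0], [0.06, 0.998, 0.0], [-0.0, 0.0, -1.0]]
ft_force: [0.6, 0.1, 0.0]
opening: -0.0
gripper_force: 0.0
```

send_rows([
  {"dx": -0.057,"dy": 0.056,"dz": 0,"ax": 0,"ay": 0,"az": 0,"jaw": 1},
  {"dx": -0.057,"dy": 0.056,"dz": 0,"ax": 0,"ay": 0,"az": 0,"jaw": 1},
  {"dx": -0.051,"dy": 0.043,"dz": 0,"ax": 0,"ay": 0,"az": 0,"jaw": 1},
  {"dx": -0.051,"dy": 0.043,"dz": 0,"ax": 0,"ay": 0,"az": 0,"jaw": 1},
])

```text
time: 9.85
tool_pos: [0.5474, -0.1449, 0.0398]
eef_rot: [[-0.998, 0.06, 0.001], [0.06, 0.998, -0.0], [-0.001, 0.0, -1.0]]
ft_force: [1.3, 0.1, 0.4]
opening: 0.0003
gripper_force: 0.4
```

send_rows([
  {"dx": -0.036,"dy": 0.046,"dz": 0,"ax": 0,"ay": 0,"az": 0,"jaw": 1},
  {"dx": -0.036,"dy": 0.046,"dz": 0,"ax": 0,"ay": 0,"az": 0,"jaw": 1},
  {"dx": -0.026,"dy": 0.052,"dz": 0,"ax": 0,"ay": 0,"az": 0,"jaw": 1},
  {"dx": -0.026,"dy": 0.052,"dz": 0,"ax": 0,"ay": 0,"az": 0,"jaw": 1},
  {"dx": 0,"dy": 0,"dz": 0,"ax": 0,"ay": 0,"az": 0,"jaw": 1},
])

```text
time: 10.48
tool_pos: [0.5286, -0.1151, 0.0392]
eef_rot: [[-0.998, 0.059, -0.001], [0.059, 0.998, 0.001], [0.001, 0.001, -1.0]]
ft_force: [-0.1, -0.8, 0.2]
opening: 0.0
gripper_force: 0.0
```

```bash
python3 m.py c8 0;python3 - <<'E'
import pickle,cv2,numpy as np
from workcell import arm
c=pickle.load(open('c8.pkl','rb'));a=cv2.resize(c['color'][165:285,220:380],(400,300),interpolation=cv2.INTER_CUBIC)
b=cv2.resize(arm.read_camera('wrist')['color'],(400,300))
cv2.imwrite('pics/c8.png',np.hstack([a,b])[:,:,::-1])
E
```

```text
[ 0.52885429 -0.11559659  0.03926229] [-0.43885127 -0.29335744  0.38516518] 10.525
wheel [105.0476532   0.5      ] weighted -0.07039436989835453
finger r,ang local 0.18973127130599263 -3.0769007439359446
```

View pics/c8.png

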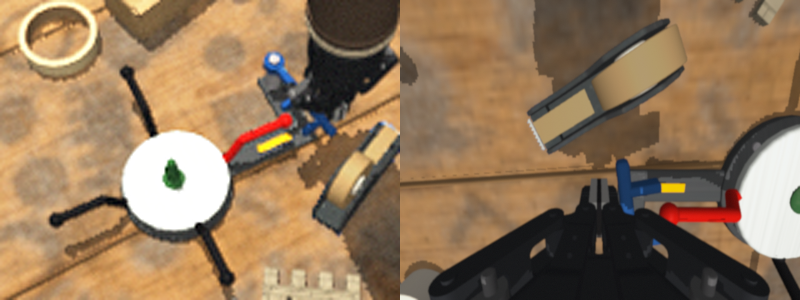

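The fork is closing around the red ball: the wrist view shows the prong beside the ball at (668,213). The wheel hasn't changed. I'll push the remaining distance gently.

send_rows([
  {"dx": -0.016,"dy": 0.04,"dz": 0,"ax": 0,"ay": 0,"az": 0,"jaw": 1},
  {"dx": -0.009,"dy": 0.04,"dz": 0,"ax": 0,"ay": 0,"az": 0,"jaw": 1},
  {"dx": -0.002,"dy": 0.02,"dz": 0,"ax": 0,"ay": 0,"az": 0,"jaw": 1},
  {"dx": 0,"dy": 0.015,"dz": 0,"ax": 0,"ay": 0,"az": 0,"jaw": 1},
  {"dx": 0,"dy": 0,"dz": 0,"ax": 0,"ay": 0,"az": 0,"jaw": 1},
])

```text
time: 11.2
tool_pos: [0.5249, -0.0994, 0.0393]
eef_rot: [[-0.998, 0.06, -0.0], [0.06, 0.998, -0.001], [0.0, -0.001, -1.0]]
ft_force: [-0.3, -3.3, 0.7]
opening: -0.0001
gripper_force: 1.5
```

send_rows([
  {"dx": 0,"dy": 0.014,"dz": 0,"ax": 0,"ay": 0,"az": 0,"jaw": 1},
  {"dx": 0,"dy": 0,"dz": 0,"ax": 0,"ay": 0,"az": 0,"jaw": 1},
])

```text
time: 11.45
tool_pos: [0.5249, -0.0991, 0.0393]
eef_rot: [[-0.998, 0.062, 0.0], [0.062, 0.998, -0.002], [-0.0, -0.002, -1.0]]
ft_force: [-0.4, -8.7, -0.6]
opening: -0.0
gripper_force: 4.6
```

The force rose to 8.7 N with only 0.3 mm of travel, so the latch is on its stop. I'll back off and check.

send_rows([
  {"dx": 0.01,"dy": -0.15,"dz": 0,"ax": 0,"ay": 0,"az": 0,"jaw": 1},
  {"dx": 0,"dy": 0,"dz": 0.3,"ax": 0,"ay": 0,"az": 0,"jaw": 1},
  {"dx": 0,"dy": 0,"dz": 0.35,"ax": 0,"ay": 0,"az": 0,"jaw": 1},
  {"dx": 0,"dy": -0.25,"dz": 0.35,"ax": 0,"ay": 0,"az": 0,"jaw": 1},
  {"dx": 0,"dy": -0.3,"dz": 0,"ax": 0,"ay": 0,"az": 0,"jaw": 1},
])

```text
time: 12.08
tool_pos: [0.5293, -0.2007, 0.1921]
eef_rot: [[-0.998, 0.057, 0.008], [0.057, 0.998, -0.001], [-0.008, -0.0, -1.0]]
ft_force: [0.3, -0.5, -1.0]
opening: 0.0
gripper_force: 0.0
```

send_rows([
  {"dx": 0,"dy": 0,"dz": 0,"ax": 0,"ay": 0,"az": 0,"jaw": 1},
  {"dx": 0,"dy": 0,"dz": 0,"ax": 0,"ay": 0,"az": 0,"jaw": 1},
])

```text
time: 12.32
tool_pos: [0.5263, -0.1995, 0.1872]
eef_rot: [[-0.998, 0.06, -0.001], [0.06, 0.998, 0.001], [0.001, 0.001, -1.0]]
ft_force: [0.4, 0.3, 0.2]
opening: 0.0001
gripper_force: 0.0
```

```bash
python3 m.py c9 0;python3 - <<'E'
from h import *
c=pickle.load(open('c9.pkl','rb'));a=cv2.resize(c['color'][165:285,220:380],(800,600),interpolation=cv2.INTER_CUBIC)
cv2.imwrite('pics/c9.png',a[:,:,::-1])
print('shut free end predicted crop px',((proj(c,model([.55118,.07302,-1.63542,0,0])[[0,4,5]])-[220,165])*5+2).round())
E
```

```text
[ 0.52637937 -0.19900329  0.18713226] [0.33329159 0.04080095 0.26383851] 12.375
wheel [87.2893219  0.4      ] weighted -0.11766186622420866
finger r,ang local 0.27295754820927753 -1.5622424300591997
shut free end predicted crop px [[570. 240.]
 [549. 116.]
 [641. 280.]]
```

View pics/c9.png

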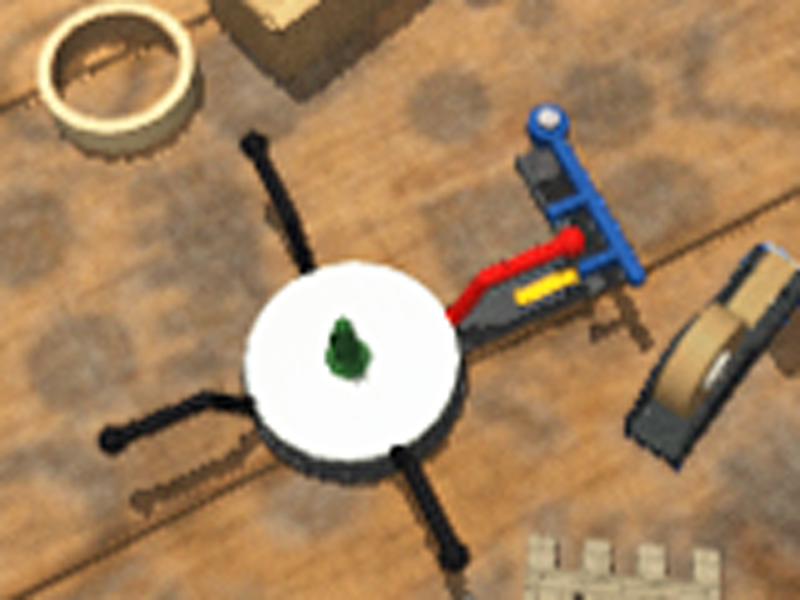

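The fork encloses the red ball at (571,240). The latch's free end is at (638,278), against a predicted (641,280) for fully shut. The figure is centred and nothing else has moved, so I'm handing the job in.

```bash
python3 -c "
from workcell import arm
print(arm.sign_off())"
```

```text
the job is handed in; nothing more can be done
None
```

The red spoke points along the yellow line (within about 0.5° by camera), the latch is shut on its stop with its fork over the red ball, the figure is still centred, and the job was handed in at about 12 s.

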